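# Crack open the burgundy polish tin

## Robot

A 6-joint arm with a two-finger parallel gripper is mounted at the origin on the work surface. World frame = base frame: x ahead of the robot, y to its left, z up, the work surface at z = 0. Lengths are in m, angles in rad, forces in N, time in s.
With the tool pointing down it reaches from about 0.325 to 0.875 m from the base axis. Payload 4.4 kg.
Tool frame: the origin (TCP) lies at the very end of the fingers, on their centre line; the grasp point (between the pads) lies 19 mm behind it; z points along the fingers, y is the line along which they close (so a half turn about z gives the same grasp; the last joint's range is limited). The gripper opens to 85 mm and grips with 20 to 120 N. Pads are 22 mm wide; open, the fingers measure 114 mm over their backs; the gripper's body (76 mm by 85 mm) begins 54 mm behind the grasp point. The pads swing forward as they close: fully open they stand 13 mm farther back than shut.
Start: joints at [1.02, 0.207, 1.542, -0, 1.393, -0.15], TCP at [0.224, 0.53, 0.231] pointing down, gripper open.
Joint ranges: [-2.73, 2.73], [-0.86, 2.22], [0.23, 2.46], [-1.11, 4.25], [0.08, 2.63], [-2.82, 2.82]. Speed limits (rad/s): [2.79, 2.79, 3.14, 3.14, 3.14, 3.14].

## Interface

Orientations are given as a unit quaternion [x, y, z, w].
In Python, from rig import bot gives the robot as it stands.
- The arm moves only by the tool step_arm, never from a script. Its argument "motion" is a list of rows, each a list of 5 numbers: the shift along the tool's x, y, z in mm, then the turn about the tool's z in rad, then the gripper's target within -1 to 1 (shut at 1, half-way at 0, fully open at -1). A call has 1 to 8 rows; each row is the pose to reach, as a shift and turn from the pose commanded when the call began, along the tool's axes at that moment; what a row does not reach only later rows make up. A row lasts 1/8 s, in which the tool goes at most 62.5 mm and 10.7 degrees, less where a joint would pass 70% of its speed; a pose out of reach is approached as far as the arm can. A call with a gripper value outside its range is refused whole. The fingers move at their own pace and stop on an object; "grip_force" is the grip in N (left out, the last holds). Time passes only in rows, so rows that repeat a pose let the fingers close. It gives the time, the measured TCP pose, the force, the opening and the grip force at its end, in the units of the state.
- bot.state(): the state, without advancing time (a new reading comes with each control period).
- bot.get_image(name): name is "side" or "top" or "wrist"; returns the picture (384x512x3 uint8, blue, green, red); there is no depth.
- bot.calibration(name): a dict with "fx", "fy", "cx", "cy" (pixels), "R" (3x3) and "t" (3): a world point X has camera coordinates R X + t. Camera axes: x right, y down, z forward; pixel columns grow to the right and rows downward; lengths in m; the calibration is good to about 2 mm. A picture is of the moment at which its call begins: read the wrist's pose just before it. calibration takes no time and is no camera call; for the wrist camera it gives the pose at the moment of the call.
- bot.hand_in(): hands the job in; it is judged then, once.
The state is a dict: "time": time; "joints": joint angles; "qvel": joint speeds; "tau": joint torques, N m; "ee_pos": TCP position; "ee_rot": TCP orientation; "ft_force": force on the tool from outside, world axes, zero at the start; "wrist_torque": the same for the moment, N m; "grip_width": finger opening in m; "finger_force": force on a finger pad.
Only numpy, scipy, OpenCV 4.12 (cv2) and the standard library are available. Lean on these libraries where they do the work, as an engineer would, in place of code of your own. Each camera call takes 0.05 s, during which the arm holds its last target. There are 200 camera calls.

## Task

The cap of the burgundy polish tin is stuck. Break it loose with a short, firm anticlockwise twist, spin it on round until its lugs come free, then lift it off and set it down top side up, wholly on the round cork mat - do not drop it. Do not touch the black tin.

Things in the scene. Friction and masses are not known exactly. Their poses are not given: they have to be found in the camera images.
- burgundy_cap_mid (a point): Centre of the dark wine-red cap: on its axis, half-way up; z up. Ribbed round twist cap, 54 mm wide, 28 mm high, 60 g, grip it across any diameter on its upper 16 mm. At the start it spans 29 to 57 mm above the table, on a 52 mm wide tin fixed to the tray (floor 3 mm above the table). Two inner lugs hold it down until it is turned far enough anticlockwise (from above).
- burgundy_thread (a joint): How far the cap is unscrewed, rad: 0 stuck shut, grows anticlockwise seen from above, stop at 1.15. Starting takes about 0.6 N m (grip with 25 N or more); resistance fades within 0.4 rad, then it is easy. 0.05 rad of play to the cap. Turn beyond 0.9 (one hand turn of 1.1 to 1.2) and the lugs are free: lift straight up. It stays on the tin when the cap leaves.
- mat_top (a point): Centre of the top face of the round cork mat, 110 mm in diameter, 5 mm thick, fixed on the tray; z up. The cap standing on it has its centre 14 mm above this point.
- black_tin: Bystander not to be touched: a closed tin of the same shape (54 mm wide, 54 mm high), cap and band black, fixed to the tray; origin at the centre of its underside. Other bystanders (shoe tree, brushes, clear box, small bottle) lie along the sides and back corners of the tray, under 110 mm high.
Mind the look-alikes: they are no part of the job. What is shaped like the part that bears burgundy_cap_mid but orange is not meant. Leave any blue look-alike of the part that bears burgundy_thread alone.

How it is judged:
On the way, in this order (a step that is already met when the one before it is completed fails the run):
1. the cap has been twisted loose on the tin (thread beyond 0.8 rad) (value of joint burgundy_thread above 0.8 rad and distance of burgundy_cap_mid from where it was at the start of the episode below 0.02 m), for 0.05 s.
2. the cap has been lifted off the tin (distance of burgundy_cap_mid from where it was at the start of the episode above 0.03 m), for 0.05 s.
At the end, for the whole second after the job is handed in: The burgundy cap stands top side up (within 10 degrees) and at rest on the cork mat, its centre within 30 mm of the mat's centre and 9 to 19 mm above the mat's top, released (horizontal distance between burgundy_cap_mid and mat_top below 0.03 m and z of burgundy_cap_mid in the frame of mat_top between 0.009 and 0.019 m and angle between burgundy_cap_mid's own z axis and vertical below 0.17 rad and linear speed of burgundy_cap below 0.02 m/s); the robot touches nothing.
It fails at once if the cap is let go more than about 30 mm above the mat (distance of burgundy_cap_mid from where it was at the start of the episode above 0.03 m and height (world z) of burgundy_cap_mid above 0.052 m and contact force between the fingers and burgundy_cap below 0.05 N).
It fails at once if the robot touches the black tin with more than 1 N (contact force between any of the fingers, the arm and black_tin above 1 N).
It also fails if it takes over 34 s, if anything falls off the work surface, if the arm or the gripper's body presses on something with over 40 N, if the wrist force passes 120 N, or if a joint passes its speed limit or range.

## Working session

There is one attempt and no reset: what is moved stays moved. The work goes in short steps, Python scripts to look and compute and a tool call to move; the robot and the scene stay as the last step left them, time stands still between calls to the robot, and variables do not carry over. Pictures are saved under pics/ and viewed, at most 10 in all, crops included, and the job is handed in when it is done.

Besides the shell and the picture viewer there is one more tool, called after ">>>" as a command line: name --pt "numbers of a row" for each row, then --argument value for the rest. step_arm: Moves the arm, as the interface text tells. Its arguments: {"type":"object","properties":{"motion":{"type":"array"},"grip_force":{"type":"number"}},"required":["motion"]}

```bash
mkdir -p pics; python3 - <<'E'
from rig import bot
import cv2,numpy as np
a=bot.get_image("top");b=bot.get_image("side")
cv2.imwrite("pics/top.png",a);cv2.imwrite("pics/side.png",b)
s=bot.state();print(s["ee_pos"],s["ee_rot"],s["time"])
for n in("top","side"):
  c=bot.calibration(n);print(n,c["fx"],-np.array(c["R"]).T@c["t"],np.round(c["R"],2).tolist())
E
```

```text
[0.22344003 0.52905048 0.23020921] [ 1.98566843e-01  9.80086762e-01 -1.00684778e-03 -3.65295052e-04] 0.1
top 372.5987710505878 [ 0.43344775 -0.00650423  0.72017606] [[0.01, -1.0, -0.02], [-0.99, -0.0, -0.17], [0.17, 0.02, -0.99]]
side 460.10228342624976 [0.23122883 0.4570114  0.68121119] [[-0.82, -0.57, 0.02], [-0.44, 0.61, -0.65], [0.36, -0.54, -0.76]]
```

View pics/top.png

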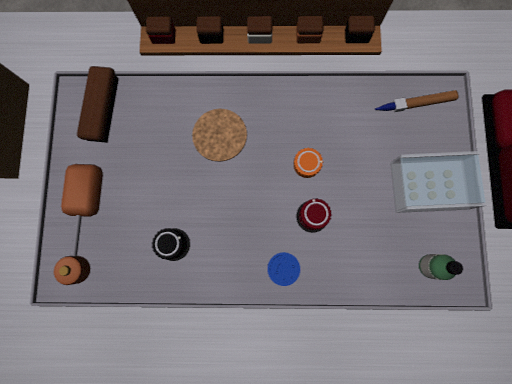

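View pics/side.png

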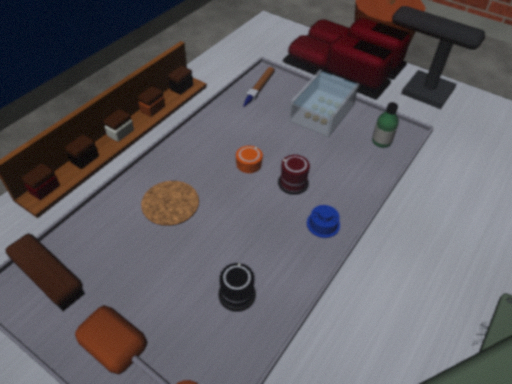

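Candidates in the top view: burgundy cap (316,214), orange look-alike cap (308,162), blue capless tin (284,269), black tin (170,244), and red items off the tray (505,150). I choose the wine-red one at (316,214). The mat is at (220,135).

```bash
cat > h.py <<'E'
import cv2,numpy as np
from rig import bot
def ray(c,u,v):
    R=np.array(c["R"]);d=R.T@np.array([(u-c["cx"])/c["fx"],(v-c["cy"])/c["fy"],1]);return -R.T@np.array(c["t"]),d/np.linalg.norm(d)
def plane(c,u,v,z):
    o,d=ray(c,u,v);return o+d*(z-o[2])/d[2]
def proj(c,X):
    p=np.array(c["R"])@X+c["t"];return c["fx"]*p[0]/p[2]+c["cx"],c["fy"]*p[1]/p[2]+c["cy"]
def blob(m,near):
    m=cv2.morphologyEx(m.astype(np.uint8),cv2.MORPH_CLOSE,np.ones((3,3)))
    cs=[k for k in cv2.findContours(m,0,2)[0] if cv2.contourArea(k)>60]
    k=min(cs,key=lambda k:np.linalg.norm(k.reshape(-1,2).mean(0)-near))
    return cv2.fitEllipse(cv2.convexHull(k)),cv2.contourArea(k)
E
python3 - <<'E'
from h import *
P={"top":dict(cap=(316,214),mat=(220,135),orange=(308,162),blue=(284,269),ring=(316,214)),
   "side":dict(cap=(294,172),mat=(170,202),orange=(249,158),blue=(323,221),ring=(294,162))}
for n in P:
  im=cv2.imread(f"pics/{n}.png");h=cv2.cvtColor(im,cv2.COLOR_BGR2HSV);H,S,V=[h[...,i].astype(int) for i in range(3)];c=bot.calibration(n)
  M=dict(cap=((H>165)|(H<5))&(S>110)&(V>25),mat=(H>5)&(H<25)&(S>80),orange=(H<18)&(S>170)&(V>150),blue=(H>100)&(H<130)&(S>150),ring=(S<110)&(V>150))
  Z=dict(cap=.057,mat=.008,orange=.031,blue=.03,ring=.057)
  for k in P[n]:
    try:
      e,a=blob(M[k],P[n][k]);print(n,k,np.round(e[0],1),np.round(e[1],1),a,np.round(plane(c,*e[0],Z[k]),4))
    except Exception as x: print(n,k,x)
  u,v=P[n]["cap"];cv2.imwrite(f"pics/crop_{n}.png",cv2.resize(im[v-40:v+40,u-40:u+40],None,fx=5,fy=5,interpolation=0))
E
python3 -c "
import cv2;cv2.imwrite('pics/crop.png',cv2.hconcat([cv2.imread('pics/crop_top.png'),cv2.imread('pics/crop_side.png')]))"
```

```text
top cap [314.6 214. ] [30.2 32.5] 717.0 [ 0.5044 -0.1009  0.057 ]
top mat [219.2 134.6] [52.1 53.9] 2145.5 [0.6677 0.0786 0.008 ]
top orange [307.9 161.3] [26.6 27.5] 494.5 [ 0.6076 -0.0941  0.031 ]
top blue [283.4 268.8] [31.8 32.9] 790.0 [ 0.4074 -0.0464  0.03  ]
top ring [243.4 194.7] [428.5 838.7] 169702.0 [0.5387 0.0264 0.057 ]
side cap [294.6 167.8] [25.8 30.4] 206.5 [ 0.5018 -0.0929  0.057 ]
side mat [169.6 202.6] [43.6 57.3] 1905.5 [0.6672 0.0819 0.008 ]
side orange [248.9 153.8] [10.5 14.8] 111.5 [ 0.6085 -0.0951  0.031 ]
side blue [323.5 221.2] [31.9 32.7] 761.0 [ 0.4023 -0.0338  0.03  ]
side ring [322.8 101.2] [20.8 35.5] 229.0 [ 0.5574 -0.3017  0.057 ]
```

View pics/crop.png

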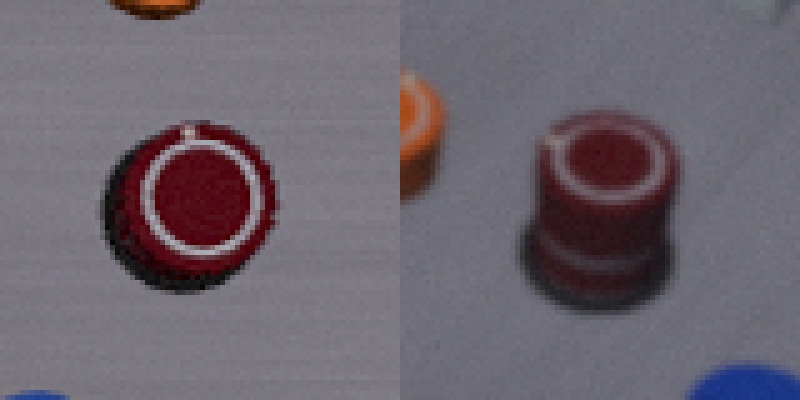

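The crops confirm a wine-red cap with a white ring: ring centre at about (316,213) in top and (295,163.5) in side, on a tin with a dark base.

```bash
python3 - <<'E'
from h import *
ct,cs=bot.calibration("top"),bot.calibration("side")
def tri(a,b):
  o,d=ray(ct,*a);p,e=ray(cs,*b);s=np.linalg.lstsq(np.c_[d,-e],p-o,rcond=None)[0]
  A,B=o+d*s[0],p+e*s[1];return np.round((A+B)/2,4),round(np.linalg.norm(A-B),4)
print("captop",tri((315.9,213),(295.1,163.5)),plane(ct,315.9,213,.057),plane(cs,295.1,163.5,.057))
print("mat",tri((219.2,134.6),(169.6,202.6)))
s=bot.state();q=s["ee_rot"]
from scipy.spatial.transform import Rotation as T
R=T.from_quat(q).as_matrix();print(R.round(3))
g=np.array([.5025,-.1010,.19]);print(R.T@(g-s["ee_pos"])*1000, s["joints"])
E
```

```text
captop (array([ 0.5066, -0.1031,  0.0573]), np.float64(0.0008)) [ 0.50625048 -0.10332598  0.057     ] [ 0.50704914 -0.10323568  0.057     ]
mat (array([0.6697, 0.0793, 0.0035]), np.float64(0.001))
[[-0.921  0.389 -0.001]
 [ 0.389  0.921 -0.002]
 [ 0.    -0.002 -1.   ]]
[-502.29877215 -471.66271023   41.04977531] [ 1.02051702e+00  2.07377041e-01  1.54282943e+00 -5.09731656e-06
  1.39352831e+00 -1.50487308e-01]
```

>>> step_arm --pt "-25 -23 0 0.05 -1" --pt "-65 -60 0 0.12 -1" --pt "-105 -98 0 0.2 -1" --pt "-145 -135 0 0.28 -1" --pt "-185 -172 0 0.36 -1" --pt "-225 -210 0 0.44 -1" --pt "-265 -247 0 0.52 -1" --pt "-305 -284 0 0.52 -1"

```text
time: 1.1
ee_pos: [0.3944, 0.1477, 0.2311]
ee_rot: [0.444, 0.896, 0.0, -0.0]
ft_force: [1.0, 0.1, 0.4]
grip_width: 0.0854
finger_force: 0.0
```

```bash
cat > go.py <<'E'
import sys
from h import *
from scipy.spatial.transform import Rotation as T
s=bot.state();R=T.from_quat(s["ee_rot"]).as_matrix()
g=np.array([float(a) for a in sys.argv[1:4]])
print("t",s["time"],"pos",s["ee_pos"].round(4),"shift mm",(R.T@(g-s["ee_pos"])*1000).round(1),"yaxis deg",np.degrees(np.arctan2(R[1,1],R[0,1])).round(2),"q",np.round(s["joints"],3),"tilt",np.round(R[:,2],4),"F",np.round(s["ft_force"],1),"w",s["grip_width"],s["finger_force"])
E
python3 go.py .5066 -.1032 .16
```

```text
t 1.1 pos [0.3944 0.1477 0.2311] shift mm [-267.6  -62.7   71. ] yaxis deg 37.28 q [ 0.152 -0.134  1.894  0.     1.381 -0.499] tilt [-0.e+00  1.e-04 -1.e+00] F [1.  0.1 0.4] w 0.08537261642834444 0.0
```

>>> step_arm --pt "-45 -10 5 0 -1" --pt "-90 -21 15 0 -1" --pt "-140 -32 30 0 -1" --pt "-185 -43 45 0 -1" --pt "-230 -54 60 0 -1" --pt "-257 -60 71 0 -1" --pt "-267.6 -62.7 71 0 -1" --pt "-267.6 -62.7 71 0 -1"

```text
time: 2.1
ee_pos: [0.5065, -0.1015, 0.1604]
ee_rot: [0.444, 0.896, 0.0, -0.0]
ft_force: [0.2, -0.4, 0.4]
grip_width: 0.0854
finger_force: 0.0
```

```bash
python3 - <<'E'
from h import *
c=bot.calibration("wrist");w=bot.get_image("wrist")
cv2.imwrite("pics/w1.png",w);print(proj(c,np.array([.5066,-.1032,.057])),-np.array(c["R"]).T@c["t"])
E
python3 go.py .5066 -.1032 .028
```

```text
(np.float64(251.77187863593883), np.float64(194.0534807632789)) [ 0.46189619 -0.04278931  0.30348284]
t 2.15 pos [ 0.5064 -0.1009  0.1606] shift mm [ -2.   -1.2 132.6] yaxis deg 37.31 q [-3.650e-01  1.540e-01  1.758e+00  1.000e-03  1.230e+00 -1.016e+00] tilt [-0.e+00  5.e-04 -1.e+00] F [ 0.9 -0.1 -0.5] w 0.0853943934139494 0.0
```

View pics/w1.png

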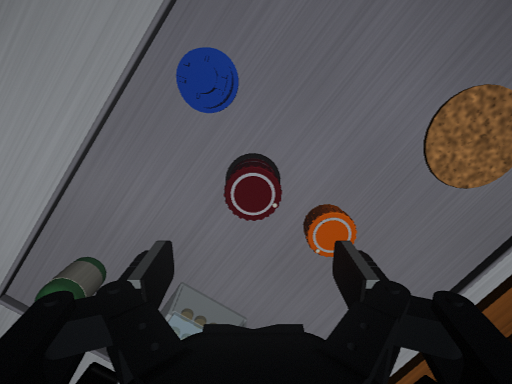

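Wrist view: burgundy ring centre at (253,193.5), against the predicted (252,194), so position is confirmed. Orange cap is at (331,234) and blue at (207,79), both clear of the finger line.

>>> step_arm --pt "-2 -1.2 15 0 -1" --pt "-2 -1.2 40 0 -1" --pt "-2 -1.2 65 0 -1" --pt "-2 -1.2 85 0 -1" --pt "-2 -1.2 100 0 -1" --pt "-2 -1.2 115 0 -1" --pt "-2 -1.2 115 0 -1"

```text
time: 3.02
ee_pos: [0.5057, -0.1032, 0.044]
ee_rot: [0.444, 0.896, -0.0, -0.001]
ft_force: [-0.9, -0.7, -0.1]
grip_width: 0.0848
finger_force: 0.0
```

```bash
python3 go.py .5066 -.1032 .027
```

```text
t 3.025 pos [ 0.5057 -0.1032  0.044 ] shift mm [-0.6  0.8 17. ] yaxis deg 37.32 q [-0.369  0.324  1.831  0.     0.989 -1.021] tilt [-0.0026  0.001  -1.    ] F [-0.9 -0.7 -0.1] w 0.08481999929338328 0.0
```

>>> step_arm --pt "-0.5 0.8 10 0 -1" --pt "-0.5 0.8 17 0 -1" --pt "-0.5 0.8 17 0 0" --pt "-0.5 0.8 17 0 1" --pt "-0.5 0.8 17 0 1" --pt "-0.5 0.8 17 0 1" --pt "-0.5 0.8 17 0 1" --grip_force 60

```text
time: 3.9
ee_pos: [0.5083, -0.104, 0.0288]
ee_rot: [0.444, 0.896, 0.0, 0.001]
ft_force: [0.8, -0.5, 4.5]
grip_width: 0.0524
finger_force: 62.6
```

```bash
python3 go.py .5066 -.1032 .027
```

```text
t 3.9 pos [ 0.5083 -0.104   0.0288] shift mm [ 1.7 -0.8  1.8] yaxis deg 37.3 q [-0.369  0.353  1.832 -0.     0.955 -1.02 ] tilt [ 1.2e-03 -6.0e-04 -1.0e+00] F [ 0.8 -0.5  4.5] w 0.052350875111920506 62.5667667388916
```

>>> step_arm --pt "-0.5 -0.5 0 -0.15 1" --pt "-0.5 -0.5 0 -0.32 1" --pt "-0.5 -0.5 0 -0.48 1" --pt "-0.5 -0.5 0 -0.64 1" --pt "-0.5 -0.5 0 -0.8 1" --pt "-0.5 -0.5 0 -0.96 1" --pt "-0.5 -0.5 0 -1.1 1" --pt "-0.5 -0.5 0 -1.17 1" --grip_force 60

```text
time: 4.9
ee_pos: [0.5081, -0.1034, 0.0289]
ee_rot: [-0.126, 0.992, 0.001, 0.001]
ft_force: [0.3, 3.8, 4.0]
grip_width: 0.0523
finger_force: 62.9
```

```bash
python3 go.py .5066 -.1032 .027; python3 - <<'E'
from h import *
print(bot.state()["wrist_torque"])
w=bot.get_image("wrist");t=bot.get_image("top")
cv2.imwrite("pics/w2.png",cv2.hconcat([cv2.resize(w[120:320,130:380],(500,400)),cv2.resize(t[180:250,290:342],(297,400))]))
E
```

```text
t 4.9 pos [ 0.5081 -0.1034  0.0289] shift mm [1.4 0.6 1.8] yaxis deg 104.44 q [-0.369  0.353  1.833  0.003  0.956 -2.193] tilt [ 0.0011  0.0018 -1.    ] F [0.3 3.8 4. ] w 0.05227904513250885 62.92694091796875
[ 0.62483744 -0.04665736 -0.14642965]
```

View pics/w2.png

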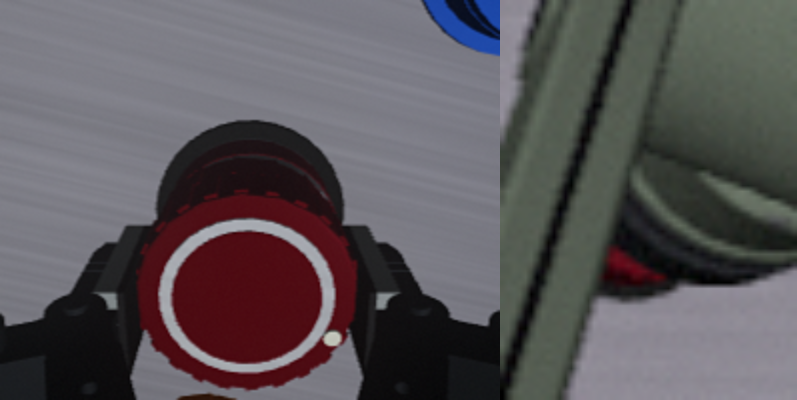

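The cap's white mark keeps the same bearing from its centre in the wrist view (about 27° before and after the twist). The cap therefore turned the full 1.17 rad with the hand, and I can lift.

>>> step_arm --pt "0 0 -2 0 1" --pt "0 0 -5 0 1" --pt "0 0 -9 0 1" --pt "0 0 -14 0 1" --pt "0 0 -20 0 1"

```text
time: 5.62
ee_pos: [0.5069, -0.1049, 0.0483]
ee_rot: [-0.125, 0.992, -0.0, -0.001]
ft_force: [0.4, -0.2, -0.9]
grip_width: 0.0519
finger_force: 64.5
```

```bash
python3 go.py .5066 -.1032 .12
```

```text
t 5.625 pos [ 0.5069 -0.1049  0.0483] shift mm [ -0.    1.7 -71.7] yaxis deg 104.33 q [-3.710e-01  3.190e-01  1.826e+00 -2.000e-03  9.980e-01 -2.191e+00] tilt [-1.7e-03 -7.0e-04 -1.0e+00] F [ 0.4 -0.2 -0.9] w 0.05185020172230377 64.54450964927673
```

>>> step_arm --pt "0 0 -15 0 1" --pt "0 0 -35 0 1" --pt "0 0 -50 0 1" --pt "0 0 -50 0 1"

```text
time: 6.12
ee_pos: [0.5091, -0.1052, 0.1004]
ee_rot: [-0.125, 0.992, -0.001, 0.002]
ft_force: [0.1, -0.4, -0.1]
grip_width: 0.0522
finger_force: 64.6
```

```bash
python3 go.py .6675 .080 .095
```

```text
t 6.125 pos [ 0.5091 -0.1052  0.1004] shift mm [-199.3  140.2    5.7] yaxis deg 104.33 q [-0.37   0.238  1.799 -0.     1.101 -2.191] tilt [ 0.004  -0.0018 -1.    ] F [ 0.1 -0.4 -0.1] w 0.05220554018721291 64.56784844398499
```

>>> step_arm --pt "-18 13 0 0 1" --pt "-50 35 0 0 1" --pt "-85 60 0 0 1" --pt "-120 84 0 0 1" --pt "-155 109 0 0 1" --pt "-185 130 0 0 1" --pt "-199.3 140.2 0 0 1" --pt "-199.3 140.2 0 0 1"

```text
time: 7.12
ee_pos: [0.6657, 0.0811, 0.0975]
ee_rot: [-0.125, 0.992, -0.0, -0.001]
ft_force: [0.2, 0.1, -1.0]
grip_width: 0.0522
finger_force: 64.6
```

```bash
python3 go.py .6675 .080 .0085; python3 - <<'E'
from h import *
c=bot.calibration("wrist");w=bot.get_image("wrist")
u=proj(c,np.array([.6675,.08,.008]));print(u)
cv2.imwrite("pics/w3.png",w);cv2.imwrite("pics/s3.png",cv2.hconcat([w[:,100:412],bot.get_image("side")[:,40:360]]))
E
```

```text
t 7.125 pos [0.6657 0.0811 0.0975] shift mm [-1.6 -1.5 89. ] yaxis deg 104.41 q [-0.007  0.529  1.396 -0.     1.217 -1.83 ] tilt [-1.4e-03 -4.0e-04 -1.0e+00] F [ 0.2  0.1 -1. ] w 0.05219761779003638 64.5906150341034
(np.float64(251.15059430058207), np.float64(198.72471546660645))
```

View pics/s3.png

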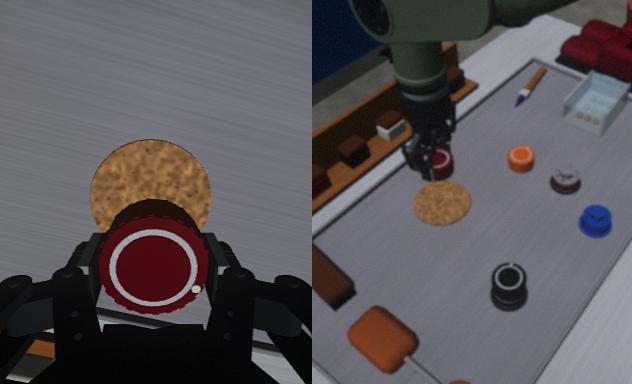

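The mat centre in the wrist view is about (250.5,199), matching the predicted (251,199). The cap is held level above it.

>>> step_arm --pt "-1.5 -1.5 12 0 1" --pt "-1.5 -1.5 30 0 1" --pt "-1.5 -1.5 48 0 1" --pt "-1.5 -1.5 62 0 1" --pt "-1.5 -1.5 72 0 1" --pt "-1.5 -1.5 78 0 1" --pt "-1.5 -1.5 80 0 1" --pt "-1.5 -1.5 80 0 1"

```text
time: 8.22
ee_pos: [0.6682, 0.0797, 0.0187]
ee_rot: [-0.125, 0.992, -0.0, 0.0]
ft_force: [-0.4, -0.2, 0.1]
grip_width: 0.0523
finger_force: 64.6
```

```bash
python3 go.py .6675 .080 .0085
```

```text
t 8.225 pos [0.6682 0.0797 0.0187] shift mm [ 0.6  0.5 10.2] yaxis deg 104.34 q [-0.01   0.631  1.423 -0.     1.087 -1.831] tilt [ 8.e-04 -0.e+00 -1.e+00] F [-0.4 -0.2  0.1] w 0.05226552377688327 64.59076166152954
```

>>> step_arm --pt "0 0 3 0 1" --pt "0 0 6 0 1" --pt "0 0 8 0 1" --pt "0 0 8 0 1"

```text
time: 8.72
ee_pos: [0.6675, 0.0796, 0.0099]
ee_rot: [-0.125, 0.992, 0.0, -0.0]
ft_force: [-0.6, -0.4, -1.2]
grip_width: 0.0523
finger_force: 64.6
```

>>> step_arm --pt "0 0 1 0 1" --pt "0 0 2 0 1" --pt "0 0 2 0 1"

```text
time: 9.1
ee_pos: [0.6677, 0.0796, 0.0082]
ee_rot: [-0.125, 0.992, 0.0, -0.0]
ft_force: [0.8, 1.1, -1.3]
grip_width: 0.0523
finger_force: 64.6
```

>>> step_arm --pt "0 0 0.7 0 1" --pt "0 0 1.5 0 1" --pt "0 0 1.5 0 1"

```text
time: 9.48
ee_pos: [0.6679, 0.0796, 0.0079]
ee_rot: [-0.125, 0.992, -0.0, 0.0]
ft_force: [-2.6, -0.1, 4.7]
grip_width: 0.0522
finger_force: 65.1
```

Contact is felt at +4.7 N. I'll release gradually.

>>> step_arm --pt "0 0 0 0 0.2" --pt "0 0 0 0 0" --pt "0 0 0 0 -0.4" --pt "0 0 0 0 -1" --pt "0 0 0 0 -1" --pt "0 0 0 0 -1" --pt "0 0 -3 0 -1" --pt "0 0 -10 0 -1" --grip_force 20

```text
time: 10.48
ee_pos: [0.6675, 0.0796, 0.0167]
ee_rot: [-0.125, 0.992, 0.0, -0.0]
ft_force: [0.1, 0.5, 0.9]
grip_width: 0.0853
finger_force: 0.0
```

>>> step_arm --pt "0 0 -15 0 -1" --pt "0 0 -40 0 -1" --pt "0 0 -70 0 -1" --pt "0 0 -100 0 -1" --pt "0 0 -120 0 -1" --pt "0 0 -120 0 -1"

```text
time: 11.22
ee_pos: [0.6696, 0.0796, 0.1399]
ee_rot: [-0.125, 0.992, -0.0, 0.003]
ft_force: [0.5, -0.2, 0.3]
grip_width: 0.0854
finger_force: 0.0
```

```bash
python3 - <<'E'
from h import *
s=bot.state();print(s["time"],s["ee_pos"],s["grip_width"],s["ft_force"])
c=bot.calibration("wrist");w=bot.get_image("wrist")
print(proj(c,np.array([.6677,.0796,.036])),proj(c,np.array([.6675,.08,.008])))
cv2.imwrite("pics/s4.png",cv2.hconcat([w[:,100:412],bot.get_image("side")[:,40:360]]))
E
```

```text
11.225 [0.66960174 0.0796424  0.13987864] 0.0853842302050531 [ 0.49094999 -0.22252917  0.32285182]
(np.float64(253.455190216724), np.float64(189.96984862203593)) (np.float64(253.85534495697812), np.float64(182.2820445127366))
```

View pics/s4.png

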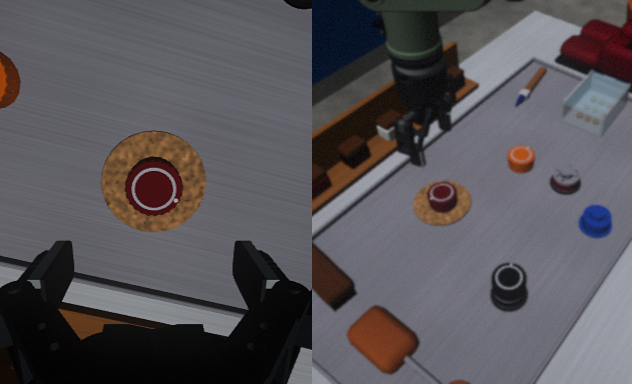

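The cap stands top side up in the middle of the mat (wrist ring centre at about (254,188), mat centre (253,182)), and the gripper is clear of it. Handing in.

```bash
python3 -c "
from rig import bot
print(bot.hand_in())"
```

```text
the job is handed in; nothing more can be done
None
```

I twisted the burgundy cap loose, lifted it off and set it top side up near the centre of the cork mat, away from the black tin, then handed the job in at about 11 s; no verdict was shown.

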